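# Complete the graded bangle display and hold it for the picture

## Task

The display turntable carries a graded set of jade bangles and one of its four stands is still empty. From the three loose bangles on the grey pad take the one that fits that stand snugly, seat it squarely all the way down on the stand's shoulder without dropping it, and leave the other two bangles and the loupe, torch and tape roll where they are. Finish with the turntable turned so that this stand sits right at the brass pointer on the foot, keeping hold of the turntable's upright handle so that it stays still for the picture: do not let go of the handle at the end.

Things in the scene. Friction and masses are not known exactly. Their poses are not given: they have to be found in the camera images.
- turntable_base: Fixed round wooden foot of the turntable, 208 mm across, 9 mm high; origin at the centre of its underside, on the turning axis. Its front is its own -x: there a 30 mm wide tongue with a brass pointer reaches out to 161 mm from the axis, past the plate's rim. Its yaw varies by up to 0.35 rad.
- plate (a joint): Angle (rad) of the wooden turning plate (236 mm across, top 26 mm above the table) about the foot's vertical axis. 0 or any whole turn = empty stand at the pointer; grows counter-clockwise seen from above. No stops; light drag (0.06 N m), stays where left. Bangles 58, 70 and 76 mm across are fixed on the other three stands at 90 degree steps, 75 mm from the axis, plug tops 49 mm above the table.
- empty_stand (a point): Centre of the shoulder of the one empty stand, 34 mm above the table, 75 mm from the turning axis. The shoulder is a grey disc 58 mm across, 8 mm high on the plate. From it rises a round plug 48 mm across: straight for 10 mm, then tapering over 5 mm to 38 mm at its top, 49 mm above the table.
- front_point (a point): Fixed point on the foot, 75 mm in front of the turning axis and 34 mm above the table: where empty_stand is when the stand sits at the brass pointer.
- handle_center (a point): Centre of the handle, on the turning axis, 86 mm above the table, turning with the plate. An upright round wooden disc 44 mm across (top 108 mm above the table), 10 mm thick, on a 13 mm brass column (18 mm collar below the disc). Its flat faces look along this frame's x, which points directly away from the empty stand; z is up. Grip it across its thickness from above.
- handle: The same handle as a body, for contact; origin at the disc's centre, axes as for handle_center.
- pad: Thin grey presentation pad with a black edge, 300 x 106 x 4 mm, fixed on the table; origin at the centre of its underside, long side along its x. The three loose bangles lie flat on it in a row, in any order.
- bangle_50: Loose jade bangle, middle size: hole 50 mm, outside 64 mm across, 10 mm high, about 28 to 49 g; lies flat on the pad. Fits the empty stand with 1 mm play all round. Origin at the centre of its underside, z along its axis. Can be taken from above across its outside, or by its 7 mm wall.
- bangle_44: Loose jade bangle, small: hole 44 mm, outside 58 mm, 10 mm high; too tight for the empty stand. Origin at the centre of its underside.
- bangle_56: Loose jade bangle, large: hole 56 mm, outside 70 mm, 10 mm high; too wide for the empty stand. Origin at the centre of its underside.
- loupe: Folding loupe, 24 x 36 x 16 mm, lying loose to the right of the turntable; origin at the centre of its underside.
- torch: Black pocket torch, 28 mm thick and 106 mm long, lying loose behind the turntable; origin under its middle.
- tape_roll: Roll of tape, 99 mm across and 18 mm high, lying loose left of the pad; origin at the centre of its underside.

How it is judged:
On the way:
1. the middle-size bangle sits flat on the shoulder of the empty stand, round its plug, let go by the fingers (distance between bangle_50 and empty_stand below 0.004 m and angle between bangle_50's own z axis and vertical below 0.06 rad and contact force between the fingers and bangle_50 below 0.05 N), for 0.2 s.
At the end, for the whole second after the job is handed in: The 50 mm bangle is seated, untouched: underside within 4 mm of the shoulder's centre, tilt under 0.06 rad. Its stand is within 6.5 mm (5 degrees) of the front point. The fingers hold the handle with over 1 N, the plate is still (under 0.05 rad/s). The five other loose things moved under 20 mm (all of step 1 and horizontal distance between empty_stand and front_point below 0.0065 m and contact force between the fingers and handle above 1 N and velocity of joint plate between -0.05 and 0.05 rad/s and distance of each of bangle_44, bangle_56, loupe, torch, tape_roll from where it was at the start of the episode below 0.02 m); the arm keeps its last pose, push and grip.
It fails at once if one of the other two bangles, or the loupe, torch or tape roll, is shifted by more than 20 mm (distance of any of bangle_44, bangle_56, loupe, torch, tape_roll from where it was at the start of the episode above 0.02 m).
It fails at once if the bangle is let go in the air, its underside more than 60 mm above the table (height (world z) of bangle_50 above 0.06 m and contact force between the fingers and bangle_50 below 0.02 N).
It also fails if it takes over 54 s, if anything falls off the work surface, if the arm or the gripper's body presses on something with over 40 N, if the wrist force passes 120 N, or if a joint passes its speed limit or range.

## Robot

A 6-joint arm with a two-finger parallel gripper is mounted at the origin on a cart in front of the work surface, level with it; the furniture and walls round the work are solid. World frame = base frame: x ahead of the robot, y to its left, z up, the work surface at z = 0. Lengths are in m, angles in rad, forces in N, time in s.
With the tool pointing down it reaches from about 0.35 to 0.85 m from the base axis. Payload 8.1 kg.
Tool frame: the origin (TCP) lies at the very end of the fingers, on their centre line; the grasp point (between the pads) lies 19 mm behind it; z points along the fingers, y is the line along which they close (so a half turn about z gives the same grasp; the last joint's range is limited). The gripper opens to 93 mm and grips with 3 to 60 N. Pads are 15 mm wide; open, the fingers measure 128 mm over their backs; the gripper's body (75 mm by 188 mm) begins 65 mm behind the grasp point.
Start: joints at [-1.322, 0.13, 1.488, -0, 1.523, -0.085], TCP at [0.197, -0.567, 0.219] pointing down, gripper open.
Joint ranges: [-2.96, 2.96], [-0.89, 2.26], [0.02, 2.5], [-1.34, 4.48], [0, 2.73], [-2.66, 2.66]. Speed limits (rad/s): [2.39, 2.39, 2.79, 3.14, 3.14, 3.14].

## Interface

Orientations are given as a rotation vector (axis times angle).
In Python, from plant import monitor, eyes, ticket gives the robot as it stands.
- The arm moves only by the tool arm_command, never from a script. Its argument "deltas" is a list that holds one entry, the list of rows, each a list of 6 numbers: the shift along the world's x, y, z in cm, then the turn, a rotation vector about the world's x, y, z in degrees. In form: [[[tx, ty, tz, rx, ry, rz], ...]]. A call has 1 to 12 rows; each row shifts and turns the commanded pose from where the row before left it; what a row does not reach is not made up. A row lasts 1/12 s, in which the tool goes at most 41.7 mm and 7.16 degrees, less where a joint would pass 70% of its speed; a pose out of reach is approached as far as the arm can. A call is refused whole if a number of a shift passes 4.17 or a number of a turn 7.16, either way. A call with a gripper value outside its range is refused whole. "gripper" is the opening, from -1 (shut) to 1 (fully open), set as the call begins (left out, the last holds). The fingers move at their own pace and stop on an object; "squeeze" is the grip in N (left out, the last holds). Time passes only in rows, so rows that do not move let the fingers close. It gives the time, the measured TCP pose, the force, the opening and the grip force at its end, in the units of the state.
- monitor.read_state(): the state, without advancing time (a new reading comes with each control period).
- eyes.read_camera(name): name is "scene" or "top"; returns the picture (480x640x3 uint8, blue, green, red); there is no depth.
- eyes.camera_model(name): a dict with "fx", "fy", "cx", "cy" (pixels), "rvec" (rotation vector, rad) and "tvec" (3), from world to camera coordinates, as OpenCV has them. Camera axes: x right, y down, z forward; pixel columns grow to the right and rows downward; lengths in m; the calibration is good to about 2 mm. A picture is of the moment at which its call begins. camera_model takes no time and is no camera call.
- ticket.close_job(): hands the job in; it is judged then, once.
The state is a dict: "t": time; "q": joint angles; "dq": joint speeds; "joint_torque": joint torques, N m; "tool_pos": TCP position; "orientation": TCP orientation; "force": force on the tool from outside, world axes, zero at the start; "wrist_torque": the same for the moment, N m; "opening": finger opening in m; "gripper_force": force on a finger pad.
Only numpy, scipy, OpenCV 4.12 (cv2) and the standard library are available. Lean on these libraries where they do the work, as an engineer would, in place of code of your own. Each camera call takes 0.05 s, during which the arm holds its last target. There are 200 camera calls.

## Working session

There is one attempt and no reset: what is moved stays moved. The work goes in short steps, Python scripts to look and compute and a tool call to move; the robot and the scene stay as the last step left them, time stands still between calls to the robot, and variables do not carry over. Pictures are saved under pics/ and viewed, at most 10 in all, crops included, and the job is handed in when it is done.

Besides the shell and the picture viewer there is one more tool, called after "Emit:" as a command line: name --argument value ..., lists and objects as JSON in quotes. arm_command: Moves the arm, as the interface text tells. Its arguments: {"type":"object","properties":{"deltas":{"type":"array"},"gripper":{"type":"number"},"squeeze":{"type":"number"}},"required":["deltas"]}

```bash
mkdir -p pics
cat > h.py <<'E'
import numpy as np, cv2
from plant import monitor, eyes, ticket
def cam(n):
    m=eyes.camera_model(n); K=np.array([[m['fx'],0,m['cx']],[0,m['fy'],m['cy']],[0,0,1.]])
    R=cv2.Rodrigues(np.array(m['rvec'],float))[0]; t=np.array(m['tvec'],float).ravel(); return K,R,t
def ray(n,uv,z):
    K,R,t=cam(n); uv=np.atleast_2d(uv).astype(float)
    d=(R.T@np.linalg.inv(K)@np.c_[uv,np.ones(len(uv))].T).T; c=-R.T@t
    return c+d*((z-c[2])/d[:,2])[:,None]
def proj(n,P):
    K,R,t=cam(n); p=(K@(R@np.atleast_2d(P).astype(float).T+t[:,None])).T; return p[:,:2]/p[:,2:]
E
python3 - <<'E'
from h import *
for n in('scene','top'):
    i=eyes.read_camera(n); cv2.imwrite(f'pics/{n}0.png',i)
    K,R,t=cam(n); print(n,K[0,0],-R.T@t,R[2])
print(monitor.read_state())
E
```

```text
scene 491.8878036063973 [-0.03570521  0.86511127  0.84147347] [ 0.47796335 -0.6309686  -0.61108892]
top 558.1374798731645 [0.31481862 0.08782702 1.3194651 ] [ 0.18581615  0.01374464 -0.98248839]
{'t': 0.1, 'q': array([-1.32239024e+00,  1.31103056e-01,  1.48913030e+00, -2.60785145e-05,
        1.52301149e+00, -8.54291464e-02]), 'dq': array([ 0.00078618, -0.00213262, -0.00128513, -0.00150334,  0.00103705,
       -0.00165481]), 'joint_torque': array([ 1.54372119e-03, -5.61340535e+01, -4.93098664e+01,  7.72364647e-02,
        2.90343887e-02, -8.40223311e-05]), 'tool_pos': array([ 0.19647258, -0.56638817,  0.21770396]), 'orientation': array([-3.09630737e+00, -5.21684240e-01,  2.51898161e-04]), 'force': array([-0.08876784,  0.49382983,  0.63999043]), 'wrist_torque': array([ 0.02893945,  0.00129386, -0.00566926]), 'gripper_force': 0.0, 'opening': 0.09305451605002903}
```

View pics/top0.png

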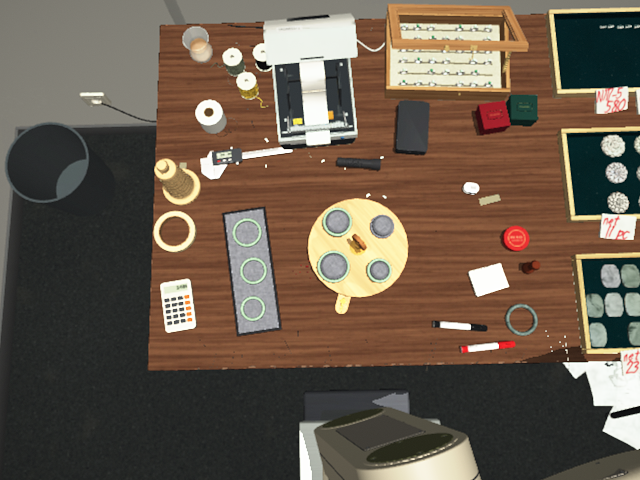

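View pics/scene0.png

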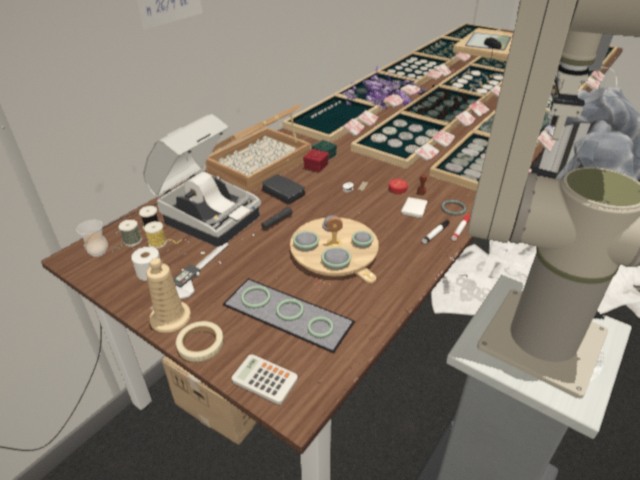

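The top view shows the turntable around (358,247) with its pointer at about (343,302). The three loose bangles are near (247,232), (253,270) and (252,308). Next I enlarge the turntable and measure by colour.

Run:
```python
from h import *
i=cv2.imread('pics/top0.png'); s=cv2.imread('pics/scene0.png')
a=cv2.resize(i[190:320,300:420],None,fx=4.6,fy=4.6,interpolation=cv2.INTER_CUBIC)
a=cv2.resize(i[190:320,215:415],None,fx=4,fy=4,interpolation=cv2.INTER_CUBIC)
cv2.imwrite('pics/crop0.png',a)
hsv=cv2.cvtColor(i,cv2.COLOR_BGR2HSV)
# pixel samples
for p in [(247,232),(253,256),(239,220),(337,221),(382,226),(332,267),(378,271),(320,240),(343,303)]: print(p,hsv[p[1],p[0]])
# green rings
m=cv2.inRange(hsv,(35,40,90),(90,255,255)); sub=np.zeros_like(m); sub[205:335,220:285]=m[205:335,220:285]
cs,_=cv2.findContours(sub,cv2.RETR_EXTERNAL,cv2.CHAIN_APPROX_NONE)
for c in cs:
    if len(c)<30: continue
    W=ray('top',c[:,0,:],0.011)[:,:2]
    (x,y),r=cv2.minEnclosingCircle(W.astype(np.float32)); print('ring',c[:,0].mean(0),x,y,2*r, len(c))
# plate
m=cv2.inRange(hsv,(10,40,150),(32,200,255)); sub=np.zeros_like(m); sub[190:320,300:420]=m[190:320,300:420]
cs,_=cv2.findContours(sub,cv2.RETR_EXTERNAL,cv2.CHAIN_APPROX_NONE); c=max(cs,key=cv2.contourArea)
W=ray('top',c[:,0,:],0.026)[:,:2]; 
k=c[:,0,1]<285
A=np.c_[2*W[k],np.ones(k.sum())]; q=np.linalg.lstsq(A,(W[k]**2).sum(1),rcond=None)[0]
print('plate',q[:2],'d',2*np.sqrt(q[2]+q[:2]@q[:2]))
ctr=q[:2]
tip=c[:,0][c[:,0,1]>296]; T=ray('top',tip,0.009)[:,:2]; d=T-ctr; print('tongue',d.mean(0),np.hypot(*d.T).max(),np.arctan2(*d.mean(0)[::-1]))
# grey stand blobs
m=cv2.inRange(hsv,(0,0,50),(180,70,190)); sub=np.zeros_like(m); sub[200:290,310:405]=m[200:290,310:405]
n,l,st,ce=cv2.connectedComponentsWithStats(sub)
for j in range(1,n):
    if st[j,4]>100:
        w=ray('top',ce[j],0.045)[0,:2]-ctr; print('stand',ce[j],st[j],np.hypot(*w),np.degrees(np.arctan2(w[1],w[0])))
```

```text
(247, 232) [113   6 161]
(253, 256) [120   8 154]
(239, 220) [ 62  26 174]
(337, 221) [120   6 169]
(382, 226) [115   9 174]
(332, 267) [120   7 171]
(378, 271) [110  10 161]
(320, 240) [ 24  88 253]
(343, 303) [ 28 114 254]
ring [249.60784314 315.78431373] 0.40114468336105347 0.268501877784729 0.047718387097120285 51
ring [259.02439024 301.26829268] 0.42411983013153076 0.2521165907382965 0.03877103701233864 41
ring [251.18181818 268.91735537] 0.4981367886066437 0.2641332745552063 0.06301386654376984 121
ring [246.46987952 231.63855422] 0.5909595489501953 0.2793707847595215 0.06940820813179016 83
plate [0.54696791 0.01557896] d 0.23505622602252457
tongue [-0.13614822  0.03760529] 0.1614917107657656 2.8721032958603394
stand [337.11727079 221.34328358] [325 210  25  24 469] 0.07393877830118772 39.22490257545665
stand [381.53075171 226.05694761] [370 215  24  23 439] 0.071229554331377 -52.40771409616537
stand [333.2487395  265.98151261] [320 253  28  27 595] 0.07558384150254788 129.31254852291855
stand [379.28896104 269.99025974] [370 261  20  19 308] 0.0759511706233443 -141.7493681511988
```

View pics/crop0.png

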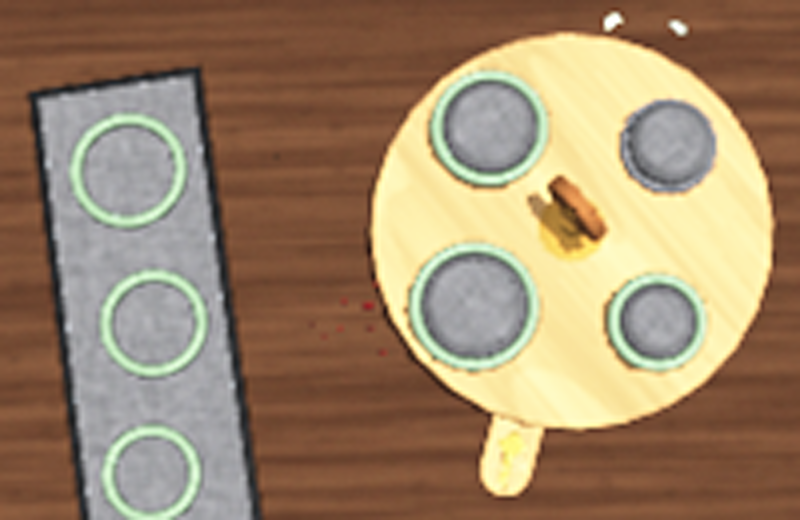

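The crop shows three fixed bangles on the turntable, so the empty stand is the upper-right one, near full-picture (382,226). The middle bangle of the pad row, at (252,269), measures 63 mm, so it is bangle_50. I'll refine both centres with ring fits in both views.

Run:
```python
from h import *
def rings(n,img,box,z):
    x0,y0,x1,y1=box; h=cv2.cvtColor(img,cv2.COLOR_BGR2HSV)
    g=cv2.inRange(h,(40,22,60),(85,255,255)); m=np.zeros_like(g); m[y0:y1,x0:x1]=g[y0:y1,x0:x1]
    m=cv2.morphologyEx(m,cv2.MORPH_CLOSE,np.ones((3,3)))
    out=[]
    for c in cv2.findContours(m,cv2.RETR_EXTERNAL,cv2.CHAIN_APPROX_NONE)[0]:
        if len(c)<25: continue
        W=ray(n,c[:,0],z)[:,:2]; hull=cv2.convexHull(W.astype(np.float32))[:,0].astype(float)
        q=np.linalg.lstsq(np.c_[2*hull,np.ones(len(hull))],(hull**2).sum(1),rcond=None)[0]
        out.append([*q[:2],2*np.sqrt(q[2]+q[:2]@q[:2])])
        print(n,z,c[:,0].mean(0).round(),np.round(out[-1],4))
    return out
i=cv2.imread('pics/top0.png'); s=cv2.imread('pics/scene0.png')
rings('top',i,(222,205,285,335),.009); F=rings('top',i,(308,198,405,295),.039)
rings('scene',s,(225,275,355,350),.009); rings('scene',s,(288,215,382,276),.039)
```

```text
top 0.009 [252. 308.] [0.4092 0.2657 0.0579]
top 0.009 [253. 270.] [0.4986 0.2641 0.0639]
top 0.009 [247. 232.] [0.5916 0.2798 0.0702]
top 0.039 [379. 270.] [ 0.4879 -0.0309  0.0555]
top 0.039 [333. 266.] [0.4998 0.0745 0.0734]
top 0.039 [337. 222.] [0.6053 0.0627 0.0671]
scene 0.009 [320. 327.] [0.4106 0.2623 0.0607]
scene 0.009 [289. 309.] [0.4998 0.2617 0.0669]
scene 0.009 [255. 296.] [0.5929 0.277  0.0723]
scene 0.039 [336. 260.] [0.4993 0.0754 0.0733]
scene 0.039 [305. 242.] [0.6039 0.0643 0.0678]
scene 0.039 [362. 240.] [ 0.4878 -0.0303  0.055 ]
```

The sizes match: 64 mm at about (0.499,0.263), plate axis about (0.5463,0.0163), empty stand about (0.593,-0.042). Now I move above the bangle.

Emit:
arm_command --deltas '[[[2,3,0,0,0,0],[2,3,0,0,0,0],[2,3,0,0,0,0],[2,3,0,0,0,0],[2,3,0,0,0,0],[2,3,0,0,0,0],[2,3,0,0,0,0],[2,3,0,0,0,0],[2,3,0,0,0,0],[2,3,0,0,0,0],[2,3,0,0,0,0],[2,3,0,0,0,0]]]' --gripper 1

```text
t: 1.1
tool_pos: [0.437, -0.2051, 0.2184]
orientation: [-3.098, -0.522, 0.0]
force: [0.6, -0.6, 0.3]
opening: 0.0931
gripper_force: 0.0
```

Emit:
arm_command --deltas '[[[0.5,3.5,0,0,0,0],[0.5,3.5,0,0,0,0],[0.5,3.5,0,0,0,0],[0.5,3.5,0,0,0,0],[0.5,3.5,0,0,0,0],[0.5,3.5,0,0,0,0],[0.5,3.5,0,0,0,0],[0.5,3.5,0,0,0,0],[0.5,3.5,0,0,0,0],[0.5,3.5,0,0,0,0],[0.5,3.5,0,0,0,0],[0.5,3.5,0,0,0,0]]]'

```text
t: 2.1
tool_pos: [0.4962, 0.2149, 0.2182]
orientation: [3.098, 0.522, -0.001]
force: [0.6, 0.1, 0.5]
opening: 0.0926
gripper_force: 0.0
```

Emit:
arm_command --deltas '[[[0.1,1.6,0,0,0,0],[0.1,1.6,0,0,0,0],[0.1,1.6,0,0,0,0],[0,0,-3,0,0,0],[0,0,-3,0,0,0],[0,0,-3,0,0,0],[0,0,-3,0,0,0],[0,0,-2,0,0,0],[0,0,0,0,0,0],[0,0,0,0,0,0]]]'

```text
t: 2.93
tool_pos: [0.4982, 0.2605, 0.0773]
orientation: [3.097, 0.522, -0.006]
force: [0.3, 0.0, 0.8]
opening: 0.093
gripper_force: 0.0
```

Run:
```python
from h import *
i=eyes.read_camera('top'); s=eyes.read_camera('scene')
cv2.imwrite('pics/t1.png',np.hstack([cv2.resize(i[190:330,190:310],None,fx=3.3,fy=3.3),cv2.resize(s[220:360,220:340],None,fx=3.3,fy=3.3)]))
st=monitor.read_state(); print(st['tool_pos'],proj('top',st['tool_pos']),proj('scene',st['tool_pos']))
```

```text
[0.50065341 0.26156665 0.08042267] [[249.90559759 264.95256892]] [[287.85862237 286.55518999]]
```

View pics/t1.png

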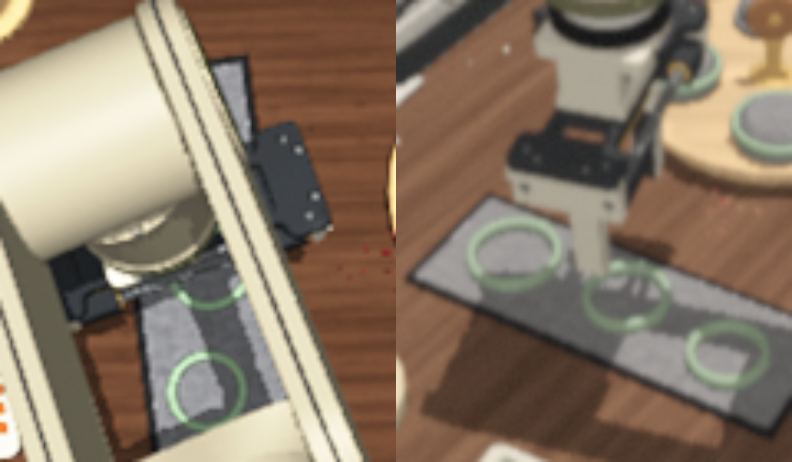

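The pictures show the open gripper straddling the middle bangle; its finger is at crop (595,265) in the scene half. I descend and grip.

Emit:
arm_command --deltas '[[[0,0.2,-2,0,0,0],[0,0,-2,0,0,0],[0,0,-1.5,0,0,0],[0,0,-1,0,0,0],[0,0,-0.5,0,0,0],[0,0,-0.3,0,0,0],[0,0,0,0,0,0],[0,0,0,0,0,0]]]'

```text
t: 3.7
tool_pos: [0.5005, 0.2635, 0.0068]
orientation: [-3.098, -0.522, -0.003]
force: [0.6, 0.2, 0.6]
opening: 0.0929
gripper_force: 0.0
```

Emit:
arm_command --deltas '[[[0,0,0,0,0,0],[0,0,0,0,0,0],[0,0,0,0,0,0],[0,0,0,0,0,0],[0,0,0,0,0,0],[0,0,0,0,0,0],[0,0,0,0,0,0],[0,0,0,0,0,0]]]' --gripper -1 --squeeze 15

```text
t: 4.37
tool_pos: [0.4997, 0.2632, 0.0058]
orientation: [-3.098, -0.522, -0.0]
force: [-0.0, -0.2, 2.0]
opening: 0.0632
gripper_force: 15.0
```

Emit:
arm_command --deltas '[[[0,0,0.5,0,0,0],[0,0,1,0,0,0],[0,0,1.5,0,0,0],[0,0,2,0,0,0],[0,0,2,0,0,0],[0,0,2,0,0,0],[0,0,2,0,0,0],[0,0,1.5,0,0,0],[0,0,1,0,0,0],[0,0,0.5,0,0,0],[0,0,0,0,0,0]]]'

```text
t: 5.28
tool_pos: [0.5003, 0.2634, 0.1472]
orientation: [-3.097, -0.522, -0.004]
force: [0.3, 0.2, -0.6]
opening: 0.0639
gripper_force: 15.0
```

Emit:
arm_command --deltas '[[[0.4,-1.3,0,0,0,0],[0.9,-2.9,0,0,0,0],[0.9,-2.9,0,0,0,0],[0.9,-2.9,0,0,0,0],[0.9,-2.9,0,0,0,0],[0.9,-2.9,0,0,0,0],[0.9,-2.9,0,0,0,0],[0.9,-2.9,0,0,0,0],[0.9,-2.9,0,0,0,0],[0.9,-2.9,0,0,0,0],[0.6,-2.0,0,0,0,0],[0.2,-1.2,0,0,0,0]]]'

```text
t: 6.28
tool_pos: [0.592, -0.0462, 0.1439]
orientation: [-3.099, -0.518, 0.004]
force: [0.8, 0.3, -0.5]
opening: 0.0634
gripper_force: 15.0
```

Emit:
arm_command --deltas '[[[0,0,-1,0,0,0],[0,0,-2,0,0,0],[0,0,-2,0,0,0],[0,0,-2,0,0,0],[0,0,-2,0,0,0],[0,0,-1.5,0,0,0],[0,0,-0.5,0,0,0],[0,0,0,0,0,0],[0,0,0,0,0,0]]]'

```text
t: 7.03
tool_pos: [0.5921, -0.0419, 0.0347]
orientation: [-3.098, -0.524, 0.001]
force: [1.1, -1.1, 1.0]
opening: 0.0639
gripper_force: 15.0
```

Run:
```python
from h import *
i=eyes.read_camera('top'); s=eyes.read_camera('scene')
cv2.imwrite('pics/top2.png',i);cv2.imwrite('pics/scene2.png',s)
cv2.imwrite('pics/t2.png',np.hstack([cv2.resize(i[180:310,320:440],None,fx=3.3,fy=3.3),cv2.resize(s[160:290,275:395],None,fx=3.3,fy=3.3)]))
st=monitor.read_state(); print(st['tool_pos'],st['opening'],proj('top',st['tool_pos']),proj('scene',st['tool_pos']))
```

```text
[ 0.59199389 -0.04199015  0.03496063] 0.06372131803286293 [[381.59033884 226.30428728]] [[332.35994051 224.07449491]]
```

View pics/t2.png

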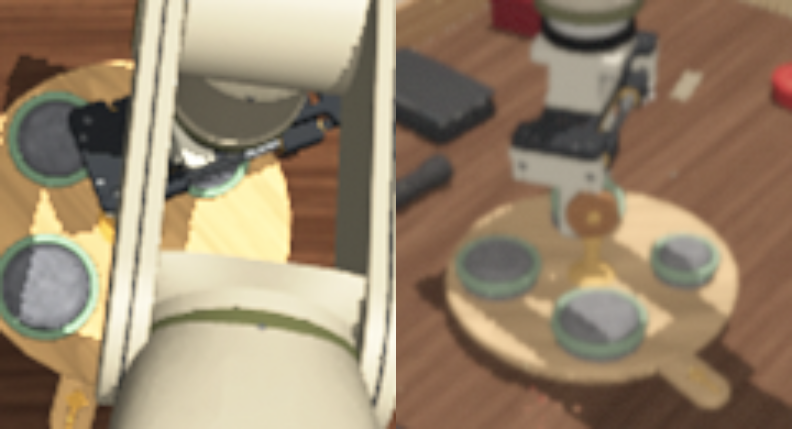

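The gripper is at the empty stand with TCP z 0.035. That puts the bangle's underside at about shoulder height, with almost no force, so it appears to have slid over the plug. I open the fingers a little.

Emit:
arm_command --deltas '[[[0,0,0,0,0,0],[0,0,0,0,0,0],[0,0,0,0,0,0],[0,0,0,0,0,0],[0,0,0,0,0,0],[0,0,0,0,0,0]]]' --gripper 0.7

```text
t: 7.63
tool_pos: [0.5925, -0.0428, 0.0356]
orientation: [-3.098, -0.522, 0.0]
force: [-0.2, -0.7, 0.4]
opening: 0.0788
gripper_force: 0.0
```

Emit:
arm_command --deltas '[[[0,0,0.5,0,0,0],[0,0,1,0,0,0],[0,0,2,0,0,0],[0,0,2.5,0,0,0],[0,0,3,0,0,0],[0,0,3,0,0,0],[0,0,2,0,0,0],[3,-3,0,0,0,0],[3,-3,0,0,0,0],[2,-3,0,0,0,0],[0,-3,0,0,0,0],[0,-3,0,0,0,0]]]'

```text
t: 8.63
tool_pos: [0.6724, -0.1931, 0.1764]
orientation: [3.097, 0.523, 0.001]
force: [0.4, 0.3, -0.7]
opening: 0.0789
gripper_force: 0.0
```

Emit:
arm_command --deltas '[[[0,-3,0,0,0,0],[0,-3,0,0,0,0],[0,-3,0,0,0,0],[0,0,0,0,0,0]]]'

```text
t: 8.97
tool_pos: [0.6704, -0.288, 0.1766]
orientation: [3.097, 0.514, 0.0]
force: [0.4, -0.7, 0.5]
opening: 0.0789
gripper_force: 0.0
```

```bash
cat > r.py <<'E'
from h import *
def rings(n,img,box,z):
    x0,y0,x1,y1=box; h=cv2.cvtColor(img,cv2.COLOR_BGR2HSV)
    g=cv2.inRange(h,(40,22,60),(85,255,255)); m=np.zeros_like(g); m[y0:y1,x0:x1]=g[y0:y1,x0:x1]
    m=cv2.morphologyEx(m,cv2.MORPH_CLOSE,np.ones((3,3)))
    for c in cv2.findContours(m,cv2.RETR_EXTERNAL,cv2.CHAIN_APPROX_NONE)[0]:
        if len(c)<25: continue
        W=ray(n,c[:,0],z)[:,:2]; hull=cv2.convexHull(W.astype(np.float32))[:,0].astype(float)
        q=np.linalg.lstsq(np.c_[2*hull,np.ones(len(hull))],(hull**2).sum(1),rcond=None)[0]
        print(n,z,c[:,0].mean(0).round(),np.round([*q[:2],2*np.sqrt(q[2]+q[:2]@q[:2])],4))
E
python3 - <<'E'
from r import *
i=eyes.read_camera('top'); s=eyes.read_camera('scene')
rings('top',i,(308,198,405,295),.039);rings('scene',s,(288,205,382,276),.039)
cv2.imwrite('pics/t3.png',np.hstack([cv2.resize(i[180:310,300:420],None,fx=3.3,fy=3.3),cv2.resize(s[180:310,275:395],None,fx=3.3,fy=3.3)]))
print(monitor.read_state()['q'])
E
```

```text
top 0.039 [379. 270.] [ 0.4889 -0.0316  0.0553]
top 0.039 [333. 266.] [0.499  0.0737 0.0732]
top 0.039 [382. 226.] [ 0.5919 -0.0422  0.0627]
top 0.039 [337. 222.] [0.6047 0.0636 0.0675]
scene 0.039 [336. 259.] [0.4985 0.0737 0.0739]
scene 0.039 [305. 243.] [0.6041 0.0652 0.0685]
scene 0.039 [362. 239.] [ 0.4894 -0.0311  0.0566]
scene 0.039 [330. 217.] [ 0.6049 -0.0521  0.0659]
[-4.69707653e-01  4.99516800e-01  1.11962207e+00  1.74571610e-04
  1.52196578e+00  7.69601295e-01]
```

View pics/t3.png

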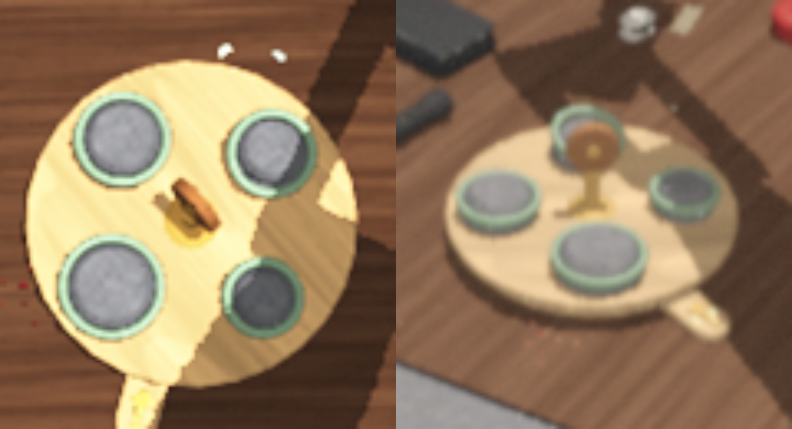

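The bangle sits concentric on its stand, with the top-view centre at (0.592,-0.042). Next I turn the tool by +200° in free air so the last joint has range for a -144° plate turn.

Emit:
arm_command --deltas '[[[0,0,0,0,0,7],[0,0,0,0,0,7],[0,0,0,0,0,7],[0,0,0,0,0,7],[0,0,0,0,0,7],[0,0,0,0,0,7],[0,0,0,0,0,7],[0,0,0,0,0,7],[0,0,0,0,0,7],[0,0,0,0,0,7],[0,0,0,0,0,7],[0,0,0,0,0,7]]]'

```text
t: 10.07
tool_pos: [0.672, -0.28, 0.1765]
orientation: [1.943, 2.468, 0.001]
force: [-0.2, -0.3, 0.2]
opening: 0.0792
gripper_force: 0.0
```

Emit:
arm_command --deltas '[[[0,0,0,0,0,7],[0,0,0,0,0,7],[0,0,0,0,0,7],[0,0,0,0,0,7],[0,0,0,0,0,7],[0,0,0,0,0,7],[0,0,0,0,0,7],[0,0,0,0,0,7],[0,0,0,0,0,7],[0,0,0,0,0,7],[0,0,0,0,0,7],[0,0,0,0,0,7]]]'

```text
t: 11.07
tool_pos: [0.672, -0.28, 0.1765]
orientation: [-0.207, 3.134, 0.0]
force: [0.2, 0.0, -0.2]
opening: 0.0791
gripper_force: 0.0
```

Emit:
arm_command --deltas '[[[-1.2,2.8,0,0,0,7],[-1.2,2.8,0,0,0,7],[-1.2,2.8,0,0,0,7],[-1.2,2.8,0,0,0,7],[-1.2,2.8,0,0,0,4],[-1.2,2.8,0,0,0,0],[-1.2,2.8,0,0,0,0],[-1.2,2.8,0,0,0,0],[-1.2,2.8,0,0,0,0],[-1.2,2.8,0,0,0,0],[-0.7,1.9,0,0,0,0],[0,0,0,0,0,0]]]'

```text
t: 12.07
tool_pos: [0.543, 0.022, 0.1764]
orientation: [-1.059, 2.957, 0.002]
force: [-0.2, 0.1, 0.5]
opening: 0.0791
gripper_force: 0.0
```

Run:
```python
from h import *
P=[]
for k in range(6):
    s=monitor.read_state(); P.append(s['tool_pos']); eyes.read_camera('top')
R=cv2.Rodrigues(s['orientation'])[0]
print(np.mean(P,0),np.std(P,0),np.degrees(np.arctan2(R[1,1],R[0,1])),R[:,2],s['q'])
```

```text
[0.54425455 0.01875887 0.1763044 ] [0.00066076 0.00183492 0.0001942 ] 129.11352639146176 [ 5.81148488e-04 -2.58022556e-04 -9.99999798e-01] [-6.31843921e-02  5.35531377e-03  1.69721380e+00 -2.22761311e-04
  1.43842727e+00 -2.31661128e+00]
```

Emit:
arm_command --deltas '[[[0,0,-1.5,0,0,0],[0,0,-2,0,0,0],[0,0,-2,0,0,0],[0,0,-2,0,0,0],[0,0,-1.5,0,0,0],[0,0,-1,0,0,0],[0,0,-0.3,0,0,0],[0,0,0,0,0,0],[0,0,0,0,0,0]]]'

```text
t: 13.12
tool_pos: [0.5452, 0.0169, 0.0734]
orientation: [-1.051, 2.96, -0.001]
force: [-1.1, -0.2, -0.0]
opening: 0.0792
gripper_force: 0.0
```

Emit:
arm_command --deltas '[[[0,0,0,0,0,0],[0,0,0,0,0,0],[0,0,0,0,0,0],[0,0,0,0,0,0],[0,0,0,0,0,0],[0,0,0,0,0,0],[0,0,0,0,0,0],[0,0,0,0,0,0],[0,0,0,0,0,0],[0,0,0,0,0,0],[0,0,0,0,0,0],[0,0,0,0,0,0]]]' --gripper -1 --squeeze 25

```text
t: 14.12
tool_pos: [0.5466, 0.0146, 0.0726]
orientation: [-1.05, 2.958, -0.008]
force: [12.9, -12.1, -10.7]
opening: 0.0098
gripper_force: 25.0
```

Emit:
arm_command --deltas '[[[0.1,-0.1,0,0,0,0],[0,0,0,0,0,0],[0,0,0,0,0,0],[0,0,0,0,0,0]]]'

```text
t: 14.45
tool_pos: [0.5466, 0.0146, 0.0726]
orientation: [-1.051, 2.959, -0.004]
force: [7.2, -7.2, -6.1]
opening: 0.0096
gripper_force: 25.0
```

Emit:
arm_command --deltas '[[[0,0,0,0,0,-1],[0,0,0,0,0,-2],[0,0,0,0,0,-3],[0,0,0,0,0,-4],[0,0,0,0,0,-4],[0,0,0,0,0,-4],[0,0,0,0,0,-4],[0,0,0,0,0,-4],[0,0,0,0,0,-4],[0,0,0,0,0,-4],[0,0,0,0,0,-4],[0,0,0,0,0,-4]]]'

```text
t: 15.45
tool_pos: [0.5466, 0.0146, 0.0726]
orientation: [0.085, 3.138, -0.003]
force: [7.5, -7.8, -6.1]
opening: 0.0101
gripper_force: 25.0
```

Emit:
arm_command --deltas '[[[0.1,-0.1,0,0,0,-4],[0,0,0,0,0,-4],[0,0,0,0,0,-4],[0,0,0,0,0,-4],[0,0,0,0,0,-4],[0,0,0,0,0,-4],[0,0,0,0,0,-4],[0,0,0,0,0,-4],[0,0,0,0,0,-4],[0,0,0,0,0,-4],[0,0,0,0,0,-4],[0,0,0,0,0,-4]]]'

```text
t: 16.45
tool_pos: [0.5466, 0.0146, 0.0726]
orientation: [1.354, 2.834, -0.001]
force: [0.6, -2.3, -0.5]
opening: 0.0097
gripper_force: 25.0
```

Emit:
arm_command --deltas '[[[0,0,0,0,0,-4],[0,0,0,0,0,-4],[0,0,0,0,0,-4],[0,0,0,0,0,-4],[0,0,0,0,0,-4],[0,0,0,0,0,-4],[0,0,0,0,0,-4],[0,0,0,0,0,-4],[0,0,0,0,0,-4],[0,0,0,0,0,-4],[0,0,0,0,0,-4],[0,0,0,0,0,-4]]]'

```text
t: 17.45
tool_pos: [0.5466, 0.0146, 0.0726]
orientation: [2.39, 2.038, -0.001]
force: [0.4, -2.7, -0.8]
opening: 0.0099
gripper_force: 25.0
```

Emit:
arm_command --deltas '[[[0,0,0,0,0,-3],[0,0,0,0,0,-2],[0,0,0,0,0,-1],[0,0,0,0,0,0],[0,0,0,0,0,0],[0,0,0,0,0,0]]]'

```text
t: 17.95
tool_pos: [0.5466, 0.0146, 0.0726]
orientation: [2.489, 1.916, -0.001]
force: [1.7, -5.8, -1.0]
opening: 0.01
gripper_force: 25.0
```

Run:
```python
from r import *
i=eyes.read_camera('top'); s=eyes.read_camera('scene')
rings('top',i,(308,198,405,295),.039);rings('scene',s,(288,205,382,286),.039)
rings('top',i,(222,205,285,335),.009);rings('scene',s,(225,275,355,350),.009)
cv2.imwrite('pics/t4.png',np.hstack([cv2.resize(i[180:320,300:420],None,fx=3.3,fy=3.3),cv2.resize(s[180:320,275:395],None,fx=3.3,fy=3.3)]))
st=monitor.read_state(); R=cv2.Rodrigues(st['orientation'])[0]; print(np.degrees(np.arctan2(R[1,1],R[0,1])),st['force'],st['gripper_force'],st['t'])
```

```text
top 0.039 [351. 284.] [0.4721 0.0359 0.0507]
top 0.039 [385. 253.] [ 0.5278 -0.0556  0.0665]
top 0.039 [321. 238.] [0.5659 0.0905 0.0517]
scene 0.039 [312. 251.] [0.5657 0.0883 0.0573]
scene 0.039 [352. 251.] [0.4808 0.0296 0.062 ]
scene 0.039 [355. 230.] [ 0.5262 -0.0563  0.0702]
scene 0.039 [313. 229.] [ 0.6192 -0.0029  0.075 ]
top 0.009 [252. 308.] [0.4092 0.2657 0.0579]
top 0.009 [247. 232.] [0.5916 0.2798 0.0702]
scene 0.009 [320. 327.] [0.4108 0.2625 0.0606]
scene 0.009 [255. 296.] [0.5927 0.2767 0.0727]
-14.831658355342014 [ 0.66249737 -5.17839898 -1.29471458] 25.001619458198547 18.05
```

View pics/t4.png

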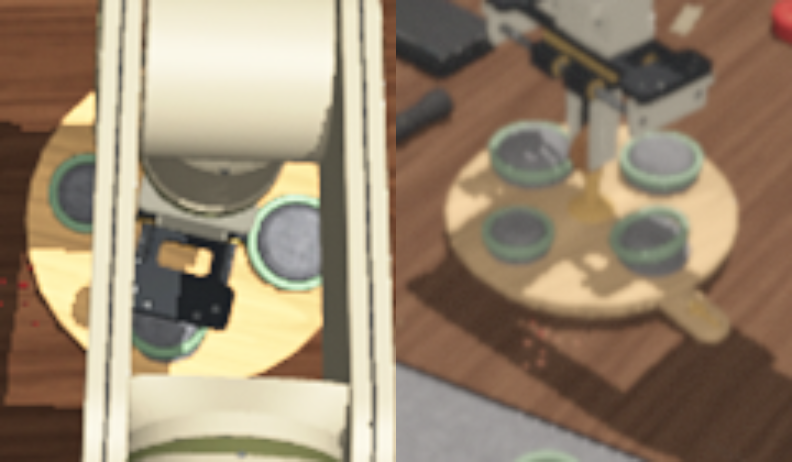

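In the scene half, the front bangle at crop (650,240) sits off its stand, with dark grey showing below the ring. Its ring fit is about 9 mm off along the viewing ray, so it may sit too high. I look closer.

Run:
```python
from r import *
s=eyes.read_camera('scene'); cv2.imwrite('pics/scene5.png',s)
c=s[225:285,285:385]
cv2.imwrite('pics/t5.png',cv2.resize(c,None,fx=8,fy=8,interpolation=cv2.INTER_CUBIC))
a=np.radians(164.5); e=np.array([.5463+.075*np.cos(a),.016+.075*np.sin(a)])
for z in(.034,.049): print(z,(proj('scene',[*e,z])-[285,225])*8)
```

```text
0.034 [[539.66957207 239.28942641]]
0.049 [[541.40063342 202.99921609]]
```

View pics/t5.png

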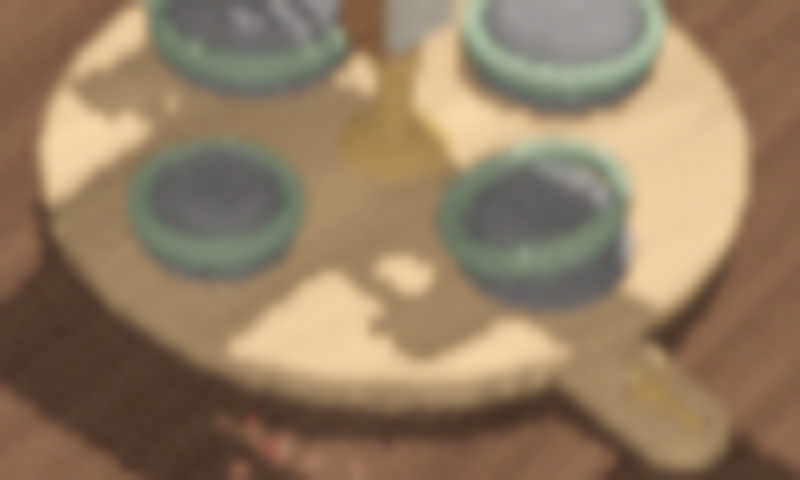

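The bangle is cocked on the plug, low on the image left and high on the right. I'll release the handle and press the ring down squarely, with the fingertips straddling the plug.

Emit:
arm_command --deltas '[[[0,0,0,0,0,0],[0,0,0,0,0,0],[0,0,0,0,0,0],[0,0,0,0,0,0],[0,0,0,0,0,0]]]' --gripper 0.7

```text
t: 18.52
tool_pos: [0.5465, 0.0154, 0.0726]
orientation: [-2.49, -1.916, -0.0]
force: [0.4, -0.4, -0.8]
opening: 0.0386
gripper_force: 0.0
```

Emit:
arm_command --deltas '[[[0,0,1,0,0,0],[0,0,2,0,0,0],[0,0,2,0,0,0],[0,0,2,0,0,0],[0,0,1,0,0,0],[-1.5,0.4,0,0,0,7],[-2,0.5,0,0,0,7],[-2,0.5,0,0,0,7],[-1.5,0.5,0,0,0,7],[0,0,0,0,0,7],[0,0,0,0,0,7],[0,0,0,0,0,7]]]'

```text
t: 19.52
tool_pos: [0.4763, 0.0344, 0.1529]
orientation: [1.463, 2.78, 0.0]
force: [0.1, -0.2, -1.6]
opening: 0.0789
gripper_force: 0.0
```

Emit:
arm_command --deltas '[[[0,0,0,0,0,0],[0,0,0,0,0,0],[0,0,0,0,0,0],[0,0,0,0,0,0],[0,0,0,0,0,0],[0,0,0,0,0,0]]]' --gripper 0.16

```text
t: 20.02
tool_pos: [0.4765, 0.0342, 0.1526]
orientation: [-1.474, -2.774, 0.0]
force: [0.3, 0.0, -0.0]
opening: 0.0543
gripper_force: 0.0
```

Emit:
arm_command --deltas '[[[-0.2,0.1,-1,0,0,0],[0,0,-2,0,0,0],[0,0,-2,0,0,0],[0,0,-2,0,0,0],[0,0,-1,0,0,0],[0,0,-0.7,0,0,0],[0,0,-0.3,0,0,0],[0,0,-0.2,0,0,0],[0,0,-0.2,0,0,0],[0,0,-0.2,0,0,0],[0,0,0,0,0,0],[0,0,0,0,0,0]]]'

```text
t: 21.02
tool_pos: [0.475, 0.0351, 0.0572]
orientation: [1.471, 2.775, 0.001]
force: [-1.2, -0.0, 1.0]
opening: 0.0539
gripper_force: 0.6
```

Emit:
arm_command --deltas '[[[0,0,-0.2,0,0,0],[0,0,-0.2,0,0,0],[0,0,-0.2,0,0,0],[0,0,0,0,0,0],[0,0,0,0,0,0],[0,0,0,0,0,0]]]'

```text
t: 21.52
tool_pos: [0.4746, 0.0352, 0.0507]
orientation: [1.472, 2.775, 0.0]
force: [0.7, -0.4, -0.6]
opening: 0.054
gripper_force: 0.0
```

Emit:
arm_command --deltas '[[[0,0,-0.2,0,0,0],[0,0,-0.2,0,0,0],[0,0,0,0,0,0],[0,0,0,0,0,0]]]'

```text
t: 21.85
tool_pos: [0.4743, 0.0352, 0.0463]
orientation: [-1.472, -2.775, 0.0]
force: [0.2, -1.2, -0.7]
opening: 0.0541
gripper_force: 0.0
```

Emit:
arm_command --deltas '[[[0,0,-0.1,0,0,0],[0,0,-0.1,0,0,0],[0,0,0,0,0,0],[0,0,-0.1,0,0,0],[0,0,0,0,0,0],[0,0,0,0,0,0]]]'

```text
t: 22.35
tool_pos: [0.4747, 0.0353, 0.0442]
orientation: [1.472, 2.775, 0.0]
force: [-3.2, 0.5, 5.6]
opening: 0.0538
gripper_force: 3.0
```

Emit:
arm_command --deltas '[[[0,0,-0.1,0,0,0],[0,0,0,0,0,0],[0,0,0,0,0,0],[0,0,0,0,0,0]]]'

```text
t: 22.68
tool_pos: [0.4749, 0.0354, 0.0441]
orientation: [1.472, 2.775, 0.001]
force: [-6.7, 0.4, 14.8]
opening: 0.0543
gripper_force: 7.4
```

Contact came at z = 0.044, exactly the height of a seated ring's top. I lift off, return above the handle and check.

Emit:
arm_command --deltas '[[[0,0,0.4,0,0,0],[0,0,0.8,0,0,0],[0,0,2,0,0,0],[0,0,3,0,0,0],[0,0,3,0,0,0],[0,0,1.5,0,0,-7],[1.8,-0.5,0,0,0,-7],[1.8,-0.5,0,0,0,-7],[1.8,-0.5,0,0,0,-7],[1.8,-0.5,0,0,0,-7],[0,0,0,0,0,-7],[0,0,0,0,0,-7]]]'

```text
t: 23.68
tool_pos: [0.5472, 0.0148, 0.1498]
orientation: [-2.497, -1.907, 0.0]
force: [0.6, 0.7, -0.5]
opening: 0.0539
gripper_force: 0.0
```

Emit:
arm_command --deltas '[[[0,0,0,0,0,0],[0,0,0,0,0,0],[0,0,0,0,0,0],[0,0,0,0,0,0]]]' --gripper 0.7

```text
t: 24.02
tool_pos: [0.5464, 0.0153, 0.1498]
orientation: [2.487, 1.919, 0.0]
force: [0.7, -0.2, -0.6]
opening: 0.0758
gripper_force: 0.0
```

Run:
```python
from r import *
i=eyes.read_camera('top'); s=eyes.read_camera('scene')
rings('top',i,(308,198,405,295),.039);rings('scene',s,(288,205,382,286),.039)
c=s[200:290,280:390]
cv2.imwrite('pics/t6.png',cv2.resize(c,None,fx=6,fy=6,interpolation=cv2.INTER_CUBIC))
st=monitor.read_state(); R=cv2.Rodrigues(st['orientation'])[0]; print(np.degrees(np.arctan2(R[1,1],R[0,1])),st['tool_pos'])
# tongue tip direction, scene view, z=.009
h=cv2.cvtColor(s,cv2.COLOR_BGR2HSV); m=cv2.inRange(h,(8,40,90),(32,200,255)); m[:,:340]=0;m[:262]=0;m[:,385:]=0;m[290:]=0
p=np.argwhere(m)[:,::-1]; W=ray('scene',p,.009)[:,:2]-[.5462,.0165]; r=np.hypot(*W.T); k=(r>.13)&(r<.17)
print(k.sum(),r[k].max(),np.degrees(np.arctan2(*W[k].mean(0)[::-1])))
```

```text
top 0.039 [353. 283.] [0.4731 0.0387 0.0558]
top 0.039 [389. 255.] [ 0.5227 -0.0551  0.0675]
top 0.039 [321. 236.] [0.5708 0.0889 0.0512]
scene 0.039 [351. 255.] [0.4758 0.0404 0.0616]
scene 0.039 [310. 250.] [0.5713 0.0873 0.0572]
scene 0.039 [356. 231.] [ 0.5224 -0.0545  0.07  ]
scene 0.039 [314. 228.] [ 0.6196 -0.0068  0.0751]
-14.765365684026197 [0.54642022 0.01525559 0.14975374]
521 0.16973322144323466 158.8139836875489
```

View pics/t6.png

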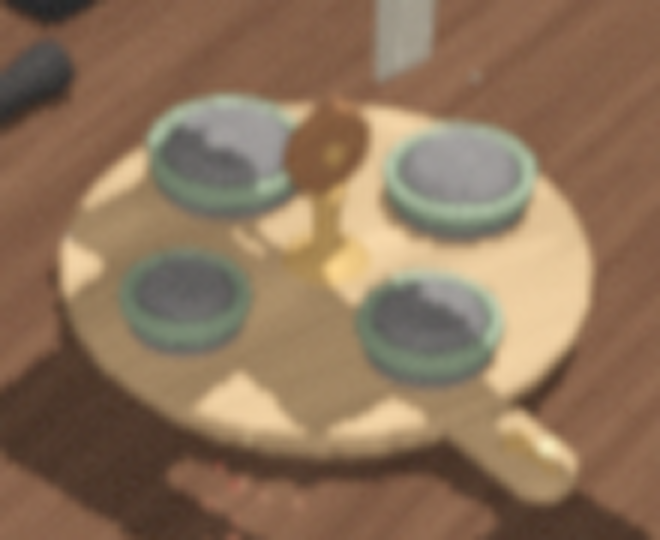

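The bangle now sits flat and square at crop (430,325). Pressing it turned the plate about 3.5° clockwise. I re-measure the pointer direction from the first top picture while gripping at the present angle.

Run:
```python
from r import *
for n,f,box in(('top','pics/top0.png',(325,285,365,318)),('scene','pics/scene0.png',(345,262,382,288))):
    s=cv2.imread(f); h=cv2.cvtColor(s,cv2.COLOR_BGR2HSV); m=cv2.inRange(h,(10,40,140),(32,200,255))
    x0,y0,x1,y1=box; p=np.argwhere(m[y0:y1,x0:x1])[:,::-1]+[x0,y0]
    W=ray(n,p,.009)[:,:2]-[.5464,.0162]; r=np.hypot(*W.T); a=np.degrees(np.arctan2(W[:,1],W[:,0]))%360
    for lo in(.130,.138,.145):
        k=(r>lo)&(r<.17); print(n,lo,k.sum(),r[k].max(),a[k].mean(),(a[k].min()+a[k].max())/2,a[k].min(),a[k].max())
```

```text
top 0.13 167 0.1607604202013926 163.29232089899443 161.5199698037443 152.98810316795175 170.05183643953683
top 0.138 119 0.1607604202013926 163.30359482151218 163.39488889852197 157.13347663962125 169.6563011574227
top 0.145 78 0.1607604202013926 163.2845101949168 163.32048363972672 157.46833094305077 169.1726363364027
scene 0.13 223 0.16994973519789144 160.03403162670483 159.86128935941346 139.05287261990864 180.66970609891828
scene 0.138 188 0.16994973519789144 159.41469729569855 159.86128935941346 139.05287261990864 180.66970609891828
scene 0.145 148 0.16994973519789144 159.16255130720788 159.86128935941346 139.05287261990864 180.66970609891828
```

Emit:
arm_command --deltas '[[[0,0,0,0,0,-4],[0,0,-1,0,0,0],[0,0,-2,0,0,0],[0,0,-2,0,0,0],[0,0,-1.5,0,0,0],[0,0,-0.8,0,0,0],[0,0,-0.4,0,0,0],[0,0,0,0,0,0]]]'

```text
t: 24.78
tool_pos: [0.5458, 0.0153, 0.0716]
orientation: [-2.554, -1.828, 0.002]
force: [0.3, -0.1, -0.6]
opening: 0.0792
gripper_force: 0.0
```

Emit:
arm_command --deltas '[[[0,0,0,0,0,0],[0,0,0,0,0,0],[0,0,0,0,0,0],[0,0,0,0,0,0],[0,0,0,0,0,0],[0,0,0,0,0,0],[0,0,0,0,0,0],[0,0,0,0,0,0],[0,0,0,0,0,0],[0,0,0,0,0,0],[0,0,0,0,0,0],[0,0,0,0,0,0]]]' --gripper -1 --squeeze 25

```text
t: 25.78
tool_pos: [0.5468, 0.0151, 0.0726]
orientation: [2.555, 1.827, 0.001]
force: [0.8, -0.1, -2.2]
opening: 0.0097
gripper_force: 25.0
```

The pointer is at 163.3° (symmetric edges in the top view) and the stand at 161.1°, so I turn +2.2°.

Emit:
arm_command --deltas '[[[0,0,0,0,0,0.6],[0,0,0,0,0,1],[0,0,0,0,0,0.6],[0,0,0,0,0,0],[0,0,0,0,0,0],[0,0,0,0,0,0],[0,0,0,0,0,0],[0,0,0,0,0,0]]]'

```text
t: 26.45
tool_pos: [0.5468, 0.0151, 0.0726]
orientation: [2.52, 1.875, 0.0]
force: [4.6, -1.2, -4.3]
opening: 0.0097
gripper_force: 25.0
```

Run:
```python
from r import *
i=eyes.read_camera('top'); s=eyes.read_camera('scene')
rings('scene',s,(288,205,382,286),.039);rings('top',i,(308,198,405,295),.039)
st=monitor.read_state(); R=cv2.Rodrigues(st['orientation'])[0]; print(np.degrees(np.arctan2(R[1,1],R[0,1])),st['force'],st['gripper_force'],st['t'])
cv2.imwrite('pics/t7.png',cv2.resize(s[180:320,275:395],None,fx=4,fy=4,interpolation=cv2.INTER_CUBIC))
```

```text
scene 0.039 [352. 254.] [0.4746 0.038  0.0615]
scene 0.039 [311. 251.] [0.5681 0.0874 0.0558]
scene 0.039 [355. 230.] [ 0.5259 -0.0562  0.0714]
scene 0.039 [313. 228.] [ 0.6198 -0.0046  0.0763]
top 0.039 [351. 285.] [0.4703 0.0359 0.0519]
top 0.039 [385. 254.] [ 0.5256 -0.0551  0.067 ]
top 0.039 [321. 237.] [0.5681 0.0888 0.0537]
-16.679534131294925 [ 5.37597712 -1.63368588 -4.47749562] 24.997850954532623 26.55
```

View pics/t7.png

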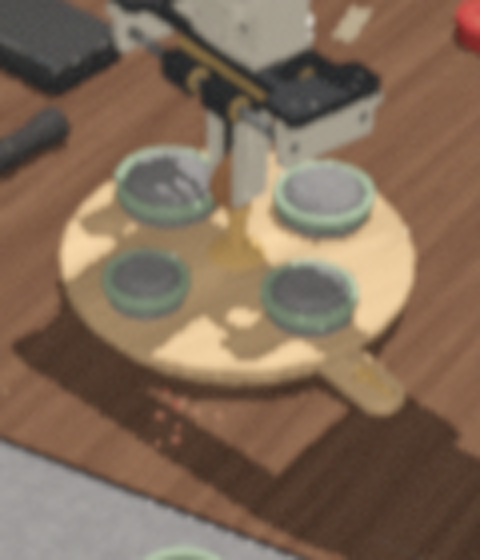

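The bangle is seated squarely at crop (310,297), the stand is at about 163.4° on the pointer line, and the handle is held with 25 N. I hand in.

```bash
python3 -c "
from plant import ticket
print(ticket.close_job())"
```

```text
the job is handed in; nothing more can be done
None
```

I handed the job in with the 50 mm bangle pressed down square on its shoulder, its stand within about half a degree of the brass pointer by my measurement, and the handle still held with 25 N; no verdict came back.

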